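# Open the filter cover of a bench dust extractor

### The job

On the carver's dust extractor, press the snap tab fully in with a fingertip; it stays in. Then push the released cover off its seat by its ridge, out of its rails and onto the flat deck beyond, until the filter well is completely uncovered and the cover lies flat on the deck. Do not pick the cover up, and leave the tools lying on and around the extractor alone.

Things in the scene. Friction and masses are not known exactly. Their poses are not given: they have to be found in the camera images.
- unit: the dust extractor, a low grey box fixed to the bench, 240 (x) x 230 (y) x 70 mm high, its top a flat deck; origin at the centre of its underside. The cover slides along the unit's +x axis. Outside the rails the deck's two ledges carry a gouge (+y) and a sharpening stone (-y), under 27 mm high. A hose stub 60 mm across stands 35 mm out of its +x end
- well (a point): centre of the filter well at deck level, unit (-62.5, 0, 70) mm: an open rectangle 79 (x) x 96 (y) mm with a white pleated filter 13 mm below. Side rails, unit x -115 to -10 mm, |y| 54 to 70, reach 22 mm above the deck; their lips hold the seated cover's edges down. A wall 14 mm high stands behind the seat
- stop (a point): middle of the near face of the stop bar (150 mm wide, 10 mm high) that ends the parking deck, at deck level, unit (111, 0, 70) mm; it halts the cover after about 125 mm of travel
- cover: the loose filter cover, mid-grey plastic, 95 (x) x 120 (y) mm, 0.1 to 0.23 kg; origin at the centre of its underside, axes as the unit's. Its plate's top is 16 mm above the origin. Seated, its origin is at about unit (-63, 0, 70) mm; the well is all uncovered from a unit x of 25.5 mm on. Blocked after 1 to 7 mm while the tab is out; released, it slides under 1 to 3 N
- ridge (a point): middle of the upright rear (-x) face of the push ridge across the cover, the face to push towards unit +x. The ridge is 92 mm wide (y), 20 mm high (16 to 36 mm above the cover's origin), 10 mm thick at the top, with a ramp ahead of it; this point is at cover (5, 0, 26) mm. Behind the face the plate is flat for 52 mm
- tab_top (a point): middle of the top of the snap tab, a mid-grey ribbed block 36 (x) x 44 (y) mm standing up through the deck just ahead (+x) of the seated cover, its top 11 to 14 mm above the deck at the start; at unit x 7 mm and a unit y of up to 22 mm either way. It is pressed straight down; fully in, its top is 2 mm above the deck
- tab (a joint): travel of the snap tab, m: 0 fully out, growing as it is pressed down, 0.012 fully in; pressing takes about 5 to 6 N and it stays where it is left. The cover passes over it only from about 0.0105 on
- gouge_ledge: bystander: carving gouge 190 mm long, wooden handle 25 mm thick, lying on the extractor's left (+y) ledge; origin under its middle
- stone: bystander: grey sharpening stone 100 x 34 x 16 mm lying on the extractor's right (-y) ledge; origin at the centre of its underside
- gouge_long: bystander: dark-handled gouge 240 mm long on the bench; origin under its middle
- gouge_wide: bystander: light-handled gouge 210 mm long on the bench; origin under its middle
- mallet: bystander: turned wooden mallet 240 mm long, 60 mm thick, lying on the bench; origin under its middle
- clamp: bystander: small steel C-clamp about 200 x 105 x 16 mm lying flat on the bench; origin under its middle
- wax_tin: bystander: amber wax jar, 72 mm across, 60 mm high, standing on the bench; origin at the centre of its underside
- offcut: bystander: wooden offcut 90 x 60 x 30 mm on the bench; origin at the centre of its underside
Mind the look-alikes: they are no part of the job. Of the things shaped like the cover, the grey one is meant.

How it is judged:
By the outcome, as a careful person would: the job done as asked, in the order asked, and still so for the second after the job is handed in, with the robot touching nothing.
It also fails if it takes over 48 s, if anything falls off the work surface, if the arm or the gripper's body presses on something with over 40 N, if the wrist force passes 120 N, or if a joint passes its speed limit or range.

### The arm

A 6-joint arm with a two-finger parallel gripper is mounted at the origin on the work surface. World frame = base frame: x ahead of the robot, y to its left, z up, the work surface at z = 0. Lengths are in m, angles in degrees, forces in N, time in s.
With the tool pointing down it reaches from about 0.4 to 0.825 m from the base axis. Payload 7 kg.
Tool frame: the origin (TCP) lies midway between the tips of the shut fingers; the grasp point (between the pads) lies 19 mm behind it; z points along the fingers, y is the line along which they close (so a half turn about z gives the same grasp; the last joint's range is limited). The gripper opens to 88 mm and grips with 3 to 60 N. Pads are 19 mm wide; open, the fingers measure 130 mm over their backs; the gripper's body (78 mm by 193 mm) begins 47 mm behind the grasp point.
Start: joints at [81.251, 20.546, 0.682, 0, -70.136, -16.507], TCP at [0.288, 0.61, 0.227] pointing down, gripper open.
Joint ranges: [-176.03, 176.03], [-82.01, 121.73], [-58.28, 71.71], [-173.87, 95.51], [-174.79, -0.11], [-173.66, 173.66]. Speed limits (degrees/s): [136.94, 136.94, 172.46, 180, 180, 180].

### API

Orientations are given as [roll, pitch, yaw] about the fixed x, y, z axes, in that order (R = Rz(yaw) Ry(pitch) Rx(roll)).
In Python, from plant import telemetry, viewer, workorder gives the robot as it stands. The module is installed in compiled form; this text tells all that it offers.
- The arm moves only by the tool carry_out, never from a script. Its argument "rows" is a list of rows, each a list of 6 numbers: the shift along the tool's x, y, z in m, then the turn, a rotation vector about the tool's x, y, z in rad. In form: [[tx, ty, tz, ax, ay, az], ...]. A call has 1 to 8 rows; each row is the pose to reach, as a shift and turn from the pose commanded when the call began, along the tool's axes at that moment; what a row does not reach only later rows make up. A row lasts 1/8 s, in which the tool goes at most 62.5 mm and 10.7 degrees, less where a joint would pass 70% of its speed; a pose out of reach is approached as far as the arm can. A call with a gripper value outside its range is refused whole. "grip" is the gripper's target within -1 to 1 (fully open at 1, half-way at 0, shut at -1), set as the call begins (left out, the last holds). The fingers move at their own pace and stop on an object; the grip force is fixed at half the most. Time passes only in rows, so rows that repeat a pose let the fingers close. It gives the time, the measured TCP pose, the force, the opening and the grip force at its end, in the units of the state.
- telemetry.get_obs(): the state, without advancing time (a new reading comes with each control period).
- viewer.snapshot(name): name is "scene" or "top" or "wrist"; returns the picture (480x640x3 uint8, red, green, blue); there is no depth.
- viewer.camera_info(name): a dict with "intrinsics" (3x3 intrinsics, pixels), "extrinsics" (4x4, takes a point from camera to world coordinates); the wrist camera has in their place "tool_from_camera" (4x4, takes a point from camera to tool coordinates, whose origin is the TCP and whose axes are the flange's). Camera axes: x right, y down, z forward; pixel columns grow to the right and rows downward; lengths in m; the calibration is good to about 2 mm. A picture is of the moment at which its call begins: read the wrist's pose just before it. camera_info takes no time and is no camera call.
- workorder.close_job(): hands the job in; it is judged then, once.
The state is a dict: "clock": time; "joint_pos": joint angles; "qvel": joint speeds; "tau": joint torques, N m; "tool_pos": TCP position; "orientation": TCP orientation; "force": force on the tool from outside, world axes, zero at the start; "moment": the same for the moment, N m; "opening": finger opening in m; "gripper_force": force on a finger pad.
Only numpy, scipy, OpenCV 4.12 (cv2) and the standard library are available. Lean on these libraries where they do the work, as an engineer would, in place of code of your own. Each camera call takes 0.05 s, during which the arm holds its last target. There are 200 camera calls.

## Working session

There is one attempt and no reset: what is moved stays moved. The work goes in short steps, Python scripts to look and compute and a tool call to move; the robot and the scene stay as the last step left them, time stands still between calls to the robot, and variables do not carry over. Pictures are saved under pics/ and viewed, at most 10 in all, crops included, and the job is handed in when it is done.

Besides the shell and the picture viewer there is one more tool, called after "Request:" by a JSON object that holds its "op" and its "data", one argument or row to a line. carry_out: Moves the arm, as the interface text tells. Its arguments: {"type":"object","properties":{"rows":{"type":"array"},"grip":{"type":"number"}},"required":["rows"]}

```bash
mkdir -p pics
python3 - <<'E'
from plant import telemetry, viewer
import cv2,numpy as np
o=telemetry.get_obs();print(o)
for n in("top","scene"):
    cv2.imwrite(f"pics/{n}0.png",viewer.snapshot(n)[:,:,::-1]);i=viewer.camera_info(n);print(n,i)
print(viewer.camera_info("wrist"))
E
```

```text
{'clock': 0.0, 'joint_pos': array([ 8.12508773e+01,  2.05898445e+01,  6.33770456e-01, -2.07806967e-02,
       -7.01365970e+01, -1.65061952e+01]), 'qvel': array([-0.11521685,  0.07283789,  0.15508246,  0.03968498,  0.00501132,
       -0.05165791]), 'tau': array([ 1.88911377e-03, -5.82719994e+01,  2.93042582e+01,  6.99693426e+00,
        6.73938019e-03, -1.76447916e-04]), 'tool_pos': array([0.2878085 , 0.61001606, 0.22563855]), 'orientation': array([ 1.79905597e+02, -7.60200684e-03, -2.52623884e+01]), 'force': array([-0.62501794, -1.01829012,  0.90945901]), 'moment': array([0.01134208, 0.0340142 , 0.01571949]), 'gripper_force': 0.0, 'opening': 0.08768021412793954}
top {'intrinsics': array([[446.0492798 ,   0.        , 320.22139637],
       [  0.        , 446.0492798 , 234.62847781],
       [  0.        ,   0.        ,   1.        ]]), 'extrinsics': array([[ 0.0129009 , -0.99603024,  0.0880757 ,  0.37020352],
       [-0.99990539, -0.01327109, -0.00361876,  0.01211576],
       [ 0.00477325, -0.08802068, -0.99610721,  1.34320958],
       [ 0.        ,  0.        ,  0.        ,  1.        
[... 272 characters left out ...]
739, -0.2078729 ,  0.27962022, -0.28883096],
       [-0.0078169 , -0.8148751 , -0.57958388,  0.65863091],
       [ 0.        ,  0.        ,  0.        ,  1.        ]])}
{'intrinsics': array([[423.65096941,   0.        , 311.15598612],
       [  0.        , 423.65096941, 239.67134632],
       [  0.        ,   0.        ,   1.        ]]), 'tool_from_camera': array([[ 3.81781120e-04, -9.69611269e-01, -2.44650447e-01,
         6.57437931e-02],
       [ 9.99999917e-01,  3.35390505e-04,  2.31279670e-04,
         3.65700543e-04],
       [-1.42197937e-04, -2.44650515e-01,  9.69611317e-01,
        -1.58695200e-01],
       [ 0.00000000e+00,  0.00000000e+00,  0.00000000e+00,
         1.00000000e+00]])}
```

View pics/top0.png

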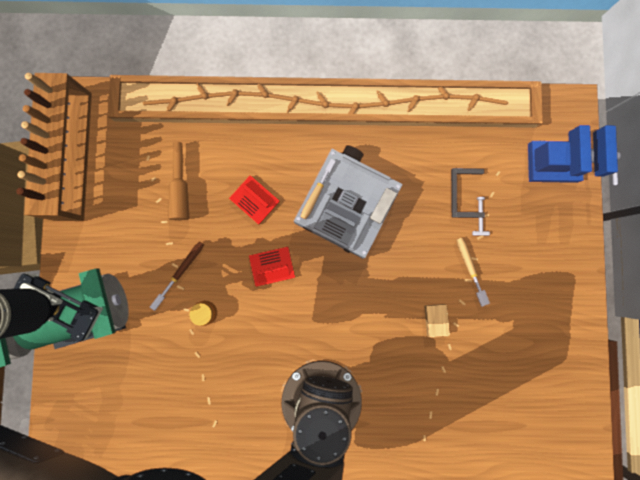

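View pics/scene0.png

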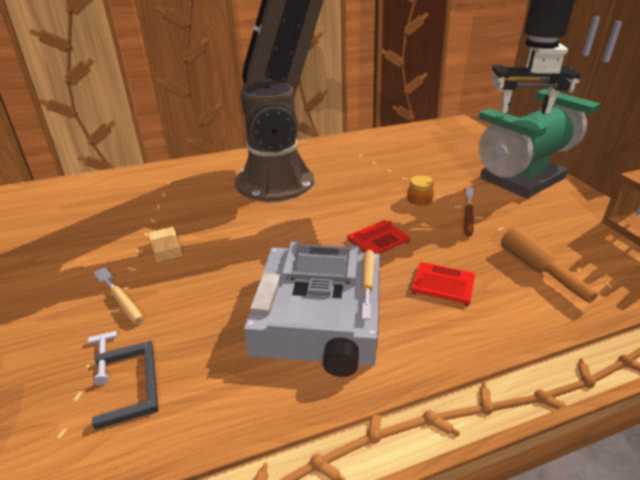

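The top view shows the extractor at about (350,203), its deck corners near (333,151), (401,182), (363,256) and (296,226), with the hose at (353,153). The tab is near (347,200), the cover near (340,228). The red covers are decoys.

```bash
cat > h.py <<'E'
import numpy as np,cv2
from plant import telemetry,viewer
from scipy.spatial.transform import Rotation as R
def cam(name,o=None):
    i=viewer.camera_info(name)
    if name!="wrist": return i["intrinsics"],i["extrinsics"]
    T=np.eye(4);T[:3,:3]=R.from_euler("xyz",o["orientation"],degrees=True).as_matrix();T[:3,3]=o["tool_pos"]
    return i["intrinsics"],T@i["tool_from_camera"]
def ray(K,E,uv,z):
    d=E[:3,:3]@np.linalg.solve(K,[*uv,1]);return E[:3,3]+d*(z-E[2,3])/d[2]
E
python3 - <<'E'
from h import *
im=cv2.imread("pics/top0.png");K,E=cam("top")
for n,p in dict(c1=(333,151),c2=(401,182),c3=(363,256),c4=(296,226)).items(): print(n,ray(K,E,p,.07))
hsv=cv2.cvtColor(im,cv2.COLOR_BGR2HSV);m=((hsv[...,1]<60)&(hsv[...,2]>70)).astype(np.uint8);m[:140]=0;m[265:]=0;m[:,:280]=0;m[:,415:]=0
m=cv2.morphologyEx(m,cv2.MORPH_OPEN,np.ones((3,3)))
c=max(cv2.findContours(m,0,2)[0],key=cv2.contourArea)
r=cv2.minAreaRect(c);print(r)
P=np.array([ray(K,E,p,.07) for p in cv2.boxPoints(r)]);print(P,np.linalg.norm(P-np.roll(P,1,0),axis=1),P.mean(0))
cv2.imwrite("pics/topc.png",cv2.resize(im[140:270,280:420],None,fx=4.3,fy=4.3,interpolation=2))
E
```

```text
c1 [ 0.72792037 -0.02659044  0.07      ]
c2 [ 0.63901461 -0.22463691  0.07      ]
c3 [ 0.42316368 -0.11541457  0.07      ]
c4 [0.50671031 0.07731447 0.07      ]
((347.997802734375, 202.6470184326172), (80.16094207763672, 84.86275482177734), 27.407575607299805)
[[ 0.51852814  0.08647083  0.07      ]
 [ 0.74118969 -0.02338375  0.07      ]
 [ 0.63490129 -0.2307466   0.07      ]
 [ 0.41531489 -0.11843979  0.07      ]] [0.22943701 0.24828652 0.23301626 0.24663944] [ 0.5774835  -0.07152483  0.07      ]
```

View pics/topc.png

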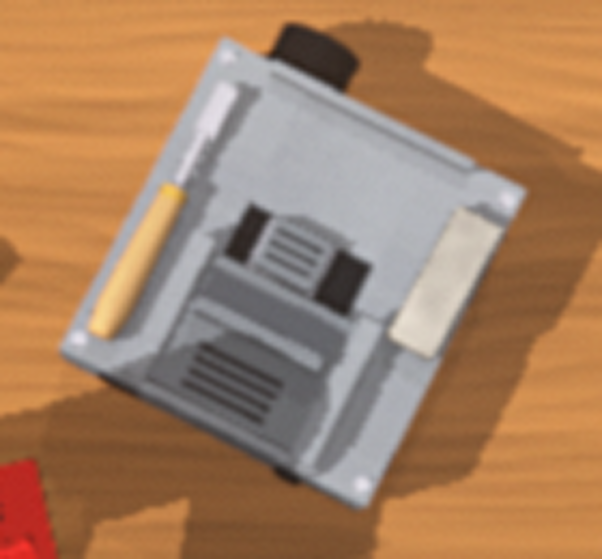

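Request:
{"op": "carry_out", "data": {
  "rows": [
    [0.01,0.01,-0.03,0,0,0],
    [0.05,0.045,-0.03,0,0,0],
    [0.095,0.082,-0.03,0,0,0],
    [0.14,0.12,-0.03,0,0,0],
    [0.185,0.16,-0.03,0,0,0],
    [0.23,0.2,-0.03,0,0,0],
    [0.275,0.24,-0.03,0,0,0],
    [0.32,0.28,-0.03,0,0,0]
  ],
  "grip": -1
}}

```text
clock: 1.1
tool_pos: [0.4582, 0.2188, 0.2565]
orientation: [-180.0, 0.0, -25.2]
force: [1.5, 0.4, -0.8]
opening: 0.0133
gripper_force: 0.0
```

Request:
{"op": "carry_out", "data": {
  "rows": [
    [0.045,0.04,0,0,0,0],
    [0.09,0.08,0,0,0,0],
    [0.135,0.12,0,0,0,0],
    [0.18,0.16,0.01,0,0,0],
    [0.22,0.19,0.02,0,0,0],
    [0.238,0.204,0.03,0,0,0],
    [0.238,0.204,0.03,0,0,0],
    [0.238,0.204,0.03,0,0,0]
  ]
}}

```text
clock: 2.1
tool_pos: [0.5859, -0.0651, 0.2265]
orientation: [180.0, 0.0, -25.3]
force: [0.4, 0.6, 0.7]
opening: 0.0002
gripper_force: 0.0
```

Run:
```python
from h import *
o=telemetry.get_obs();print(o["clock"],o["tool_pos"],o["orientation"],o["opening"],o["force"])
im=viewer.snapshot("wrist")[:,:,::-1];cv2.imwrite("pics/w1.png",im)
import json;json.dump({k:list(o[k]) for k in("tool_pos","orientation")},open("w1.json","w"))
```

```text
2.1 [ 0.58592422 -0.06514261  0.22647881] [ 1.79986769e+02  2.27391013e-02 -2.52669670e+01] 0.00020927742301220752 [0.36288678 0.63848847 0.71683237]
```

View pics/w1.png

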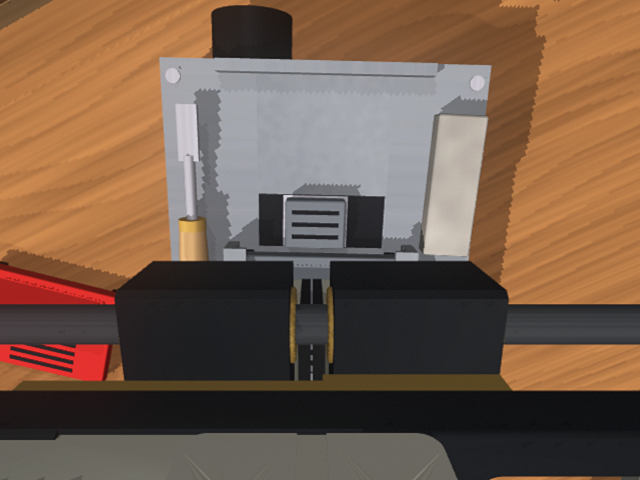

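The wrist view shows the tab's top at columns 284–347 and rows 197–248, in a slot spanning columns 259–384. The deck's +x corners are at (162,58) and (490,66), and the stop bar runs along row ~74.

Run:
```python
from h import *
import json
o=json.load(open("w1.json"));K,E=cam("wrist",o)
a,b=ray(K,E,(162,58),.07),ray(K,E,(490,66),.07);print(a,b,np.linalg.norm(a-b))
y=(a-b)/np.linalg.norm(a-b);x=np.array([y[1],-y[0],0]);yaw=np.degrees(np.arctan2(x[1],x[0]))
c=(a+b)/2-.12*x;print("yaw",yaw,"unit",c)
Rt=R.from_euler("xyz",o["orientation"],degrees=True).as_matrix()
def rep(n,p): print(n,p,"unit",(p-c)@x,(p-c)@y,"tool",Rt.T@(p-o["tool_pos"]))
for uv,z in(((284,199),.083),((347,199),.083),((284,247),.083),((347,247),.083),((315,222),.083),((259,195),.07),((384,195),.07),((217,75),.08),((437,79),.08)): rep(uv,ray(K,E,uv,z))
```

```text
[ 0.73455475 -0.0216041   0.07      ] [ 0.63281513 -0.22526382  0.07      ] 0.2276581464282662
yaw -26.544737689990516 unit [ 0.57633466 -0.06980638  0.07      ]
(284, 199) [ 0.61174507 -0.05627065  0.083     ] unit 0.02562857438554606 0.027933657013917125 tool [ 0.0196206  -0.01907758  0.14346663]
(347, 199) [ 0.59244519 -0.09719512  0.083     ] unit 0.02665218106516405 -0.017301832080910858 tool [0.01963522 0.02616949 0.14347707]
(284, 247) [ 0.57968227 -0.040532    0.083     ] unit -0.010087895214703836 0.02768448176528883 tool [-0.01609254 -0.01962493  0.14348068]
(347, 247) [ 0.55982544 -0.08263265  0.083     ] unit -0.009036895508432211 -0.01885210602742368 tool [-0.01607955  0.02692353  0.14349142]
(315, 222) [ 0.58698252 -0.0692506   0.083     ] unit 0.009277047335761322 0.005255691668009023 tool [0.00276743 0.00323012 0.14347847]
(259, 195) [ 0.62097319 -0.03909635  0.07      ] unit 0.02620878117357384 0.04742155766895395 tool [ 0.02064039 -0.0385507   0.15646173]
(384, 195) [ 0.58112492 -0.12359348  0.07      ] unit 0.02832256015019365 -0.04597642041179844 tool [0.02067092 0.05487119 0.15648329]
(217, 75) [ 0.70657412 -0.05213436  0.08      ] unit 0.10861279635039553 0.07401269665005888 tool [ 0.10361291 -0.06329534  0.14642309]
(437, 79) [ 0.64072313 -0.18583271  0.08      ] unit 0.10945275879146055 -0.0750205132999171 tool [0.1011293  0.08571954 0.14645848]
```

Request:
{"op": "carry_out", "data": {
  "rows": [
    [0.001,0.0035,0.03,0,0,0.022],
    [0.001,0.0035,0.07,0,0,0.022],
    [0.001,0.0035,0.105,0,0,0.022],
    [0.001,0.0035,0.13,0,0,0.022],
    [0.001,0.0035,0.14,0,0,0.022],
    [0.001,0.0035,0.145,0,0,0.022],
    [0.001,0.0035,0.149,0,0,0.022],
    [0.001,0.0035,0.151,0,0,0.022]
  ]
}}

```text
clock: 3.15
tool_pos: [0.586, -0.0686, 0.0767]
orientation: [-179.9, -0.1, -26.5]
force: [-4.1, 2.2, 4.9]
opening: 0.0003
gripper_force: 2.5
```

Request:
{"op": "carry_out", "data": {
  "rows": [
    [0,0,0.0015,0,0,0],
    [0,0,0.003,0,0,0],
    [0,0,0.0035,0,0,0],
    [0,0,0.0035,0,0,0]
  ]
}}

```text
clock: 3.65
tool_pos: [0.5861, -0.0688, 0.0723]
orientation: [-180.0, -0.0, -26.5]
force: [-1.2, 2.7, 5.0]
opening: -0.0
gripper_force: 2.7
```

Request:
{"op": "carry_out", "data": {
  "rows": [
    [0,0,0.0005,0,0,0],
    [0,0,0.001,0,0,0],
    [0,0,0.001,0,0,0]
  ]
}}

```text
clock: 4.03
tool_pos: [0.5861, -0.0688, 0.0722]
orientation: [-180.0, -0.1, -26.5]
force: [-5.3, 5.1, 14.1]
opening: 0.0003
gripper_force: 6.4
```

Request:
{"op": "carry_out", "data": {
  "rows": [
    [0,0,-0.015,0,0,0],
    [0,0.001,-0.045,0,0,0],
    [-0.02,0.005,-0.06,0,0,0],
    [-0.06,0.005,-0.06,0,0,0],
    [-0.09,0.005,-0.06,0,0,0],
    [-0.093,0.005,-0.06,0,0,0],
    [-0.093,0.005,-0.06,0,0,0],
    [-0.093,0.005,-0.06,0,0,0]
  ],
  "grip": 0
}}

```text
clock: 5.03
tool_pos: [0.501, -0.0321, 0.1311]
orientation: [180.0, -0.0, -26.5]
force: [0.1, -0.5, 0.9]
opening: 0.0441
gripper_force: 0.0
```

Run:
```python
from h import *
o=telemetry.get_obs();print(o["clock"],o["tool_pos"],o["opening"])
im=viewer.snapshot("wrist")[:,:,::-1];cv2.imwrite("pics/w2.png",im)
```

```text
5.025 [ 0.50095902 -0.03213419  0.13110106] 0.0440546034515685
```

View pics/w2.png

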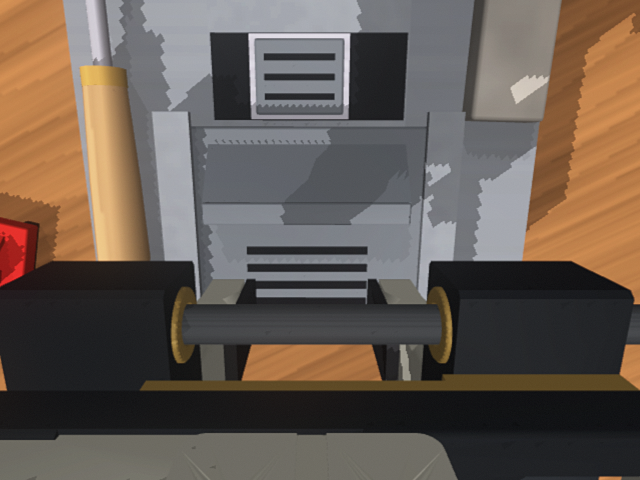

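The tab is flush (rows 35–118) and the ridge's face is at row 224, columns 203–411, so the fingers are centred about 17 mm behind it.

Request:
{"op": "carry_out", "data": {
  "rows": [
    [0,0,0.02,0,0,0],
    [0,0,0.035,0,0,0],
    [0,0,0.04,0,0,0],
    [0.008,0,0.04,0,0,0],
    [0.014,0,0.04,0,0,0],
    [0.019,0,0.04,0,0,0],
    [0.024,0,0.04,0,0,0],
    [0.03,0,0.04,0,0,0]
  ]
}}

```text
clock: 6.08
tool_pos: [0.5272, -0.0455, 0.0912]
orientation: [-180.0, -0.0, -26.5]
force: [-1.0, 0.2, 0.6]
opening: 0.0437
gripper_force: 0.8
```

Request:
{"op": "carry_out", "data": {
  "rows": [
    [0.006,0,0,0,0,0],
    [0.012,0,0,0,0,0],
    [0.018,0,0,0,0,0],
    [0.024,0,0,0,0,0]
  ]
}}

```text
clock: 6.58
tool_pos: [0.5488, -0.0562, 0.0911]
orientation: [180.0, 0.0, -26.5]
force: [-1.1, 1.3, 1.6]
opening: 0.0437
gripper_force: 0.9
```

Request:
{"op": "carry_out", "data": {
  "rows": [
    [0.007,0,0,0,0,0],
    [0.014,0,0,0,0,0],
    [0.021,0,0,0,0,0],
    [0.028,0,0,0,0,0],
    [0.035,0,0,0,0,0],
    [0.042,0,0,0,0,0],
    [0.048,0,0,0,0,0],
    [0.054,0,0,0,0,0]
  ]
}}

```text
clock: 7.58
tool_pos: [0.5971, -0.0803, 0.0911]
orientation: [-180.0, 0.0, -26.5]
force: [-1.8, 0.9, 1.1]
opening: 0.0437
gripper_force: 0.8
```

Request:
{"op": "carry_out", "data": {
  "rows": [
    [0.005,0,0,0,0,0],
    [0.01,0,0,0,0,0],
    [0.015,0,0,0,0,0],
    [0.019,0,0,0,0,0],
    [0.022,0,0,0,0,0],
    [0.022,0,0,0,0,0]
  ]
}}

```text
clock: 8.32
tool_pos: [0.6168, -0.0901, 0.091]
orientation: [-180.0, -0.0, -26.5]
force: [0.0, -0.7, 0.1]
opening: 0.0441
gripper_force: 0.0
```

Request:
{"op": "carry_out", "data": {
  "rows": [
    [-0.006,0,0,0,0,0],
    [-0.015,0,0,0,0,0],
    [-0.02,0,-0.02,0,0,0],
    [-0.03,0,-0.06,0,0,0],
    [-0.04,0,-0.1,0,0,0],
    [-0.04,0,-0.13,0,0,0],
    [-0.04,0,-0.13,0,0,0],
    [-0.04,0,-0.13,0,0,0]
  ]
}}

```text
clock: 9.32
tool_pos: [0.5799, -0.0718, 0.2207]
orientation: [-180.0, 0.0, -26.5]
force: [-0.7, -0.2, -0.5]
opening: 0.0435
gripper_force: 0.0
```

Run:
```python
from h import *
o=telemetry.get_obs();print(o["clock"],o["tool_pos"],o["force"])
a=viewer.snapshot("wrist")[:,:,::-1];b=viewer.snapshot("scene")[:,:,::-1]
b=cv2.resize(b[220:390,220:420],(400,340),interpolation=2)
a=cv2.resize(a,(400,300));c=np.zeros((340,800,3),np.uint8);c[:300,:400]=a;c[:,400:]=b
cv2.imwrite("pics/end.png",c)
```

```text
9.325 [ 0.57993497 -0.07179484  0.22065726] [-0.74079721 -0.20326845 -0.52105465]
```

View pics/end.png

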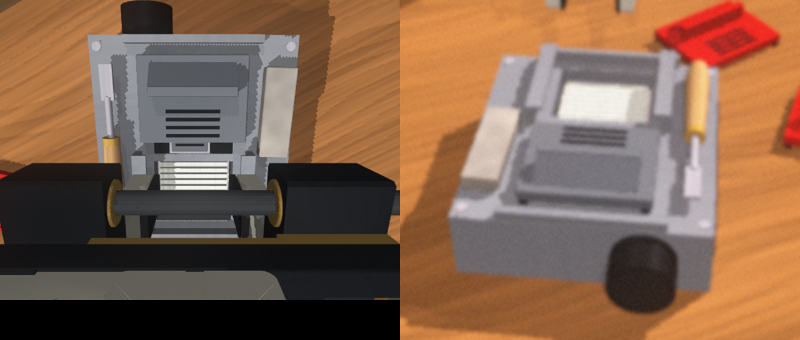

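The cover lies flat on the deck between the rails and the stop bar, the white filter well is fully open, and the gouge and stone have not moved.

```bash
python3 -c "
from plant import workorder
print(workorder.close_job())"
```

```text
the job is handed in; nothing more can be done
None
```

The job is handed in: the snap tab was pressed fully in, then the cover was pushed about 113 mm by its ridge so it lies flat on the deck with the filter well fully uncovered, in about 9 s and without moving any tools.

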